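# Snug the adjustable wrench on the flower press and tighten its nut

### The arm

A 6-joint arm with a two-finger parallel gripper is mounted at the origin on the work surface. World frame = base frame: x ahead of the robot, y to its left, z up, the work surface at z = 0. Lengths are in m, angles in rad, forces in N, time in s.
With the tool pointing down it reaches from about 0.3 to 0.875 m from the base axis. Payload 6.4 kg.
Tool frame: the origin (TCP) lies midway between the tips of the shut fingers; the grasp point (between the pads) lies 19 mm behind it (ctrl.pinch_z is the distance from the TCP to the grasp point, in m); z points along the fingers, y is the line along which they close (so a half turn about z gives the same grasp; the last joint's range is limited). The gripper opens to 85 mm and grips with 20 to 120 N. Pads are 22 mm wide; open, the fingers measure 114 mm over their backs; the gripper's body (76 mm by 85 mm) begins 54 mm behind the grasp point. The pads swing forward as they close: fully open they stand 13 mm farther back than shut.
Start: joints at [1.06, 0.181, 1.607, -0, 1.354, -0.206], TCP at [0.173, 0.549, 0.231] pointing down, gripper open.
Joint ranges: [-2.99, 2.99], [-0.89, 2.07], [0.3, 2.58], [-1.14, 4.28], [0, 2.63], [-3.12, 3.12]. Speed limits (rad/s): [2.57, 2.57, 3.01, 3.14, 3.14, 3.14].

### API

Orientations are given as a unit quaternion [w, x, y, z].
In Python, from bench import ctrl gives the robot as it stands.
- The arm moves only by the tool apply_moves, never from a script. Its argument "moves" is a list of rows, each an object with "jaw": the opening, from 0 (shut) to 1 (fully open); "offset": the shift along the tool's x, y, z in mm, a list of three; "rot": the turn, a rotation vector about the tool's x, y, z in degrees, a list of three. In form: [{"jaw": jaw, "offset": [dx, dy, dz], "rot": [ax, ay, az]}, ...]. A call has exactly 5 rows; each row shifts and turns the commanded pose from where the row before left it, along the tool's axes as they then stand; what a row does not reach is not made up. A row lasts 1/8 s, in which the tool goes at most 62.5 mm and 10.7 degrees, less where a joint would pass 70% of its speed; a pose out of reach is approached as far as the arm can. A call is refused whole if a number of a shift passes 62.5 or a number of a turn 10.7, either way. A call with a gripper value outside its range is refused whole. The fingers move at their own pace and stop on an object; the grip force is fixed at half the most. Time passes only in rows, so rows that do not move let the fingers close, or fill a call up. It gives the time, the measured TCP pose, the force, the opening and the grip force at its end, in the units of the state.
- ctrl.get_obs(): the state, without advancing time (a new reading comes with each control period).
- ctrl.camera(name): name is "side" or "top"; returns (picture, depth): 400x640x3 uint8, red, green, blue; 400x640 float32, m along the optical axis (not along the pixel's ray), 0 where there is no reading.
- ctrl.camera_params(name): a dict with "K" (3x3 intrinsics, pixels), "cam_to_world" (4x4, takes a point from camera to world coordinates). Camera axes: x right, y down, z forward; pixel columns grow to the right and rows downward; lengths in m; the calibration is good to about 2 mm. A picture is of the moment at which its call begins. camera_params takes no time and is no camera call.
- ctrl.hand_in(): hands the job in; it is judged then, once.
Trained networks look in the newest picture that a camera, given by its name, has taken for a name from the list of things; names that differ only in an ending like _2 or _b are one class to them, and where a whole thing is asked for, a point or a joint stands for the part that bears it (a point fixed in the world has none). Each returns a list of dicts, best first, with "score" (0 to 1); they miss things now and then, are a little off and sometimes report something else, mostly with a low value. They report only what shows in the picture. A call takes as long as a camera call.
- ctrl.outline_of(camera, target): "region" (400x640 bool, what is visible of it) and "position" ([column, row] in pixels, amid what is visible of it).
The state is a dict: "time_s": time; "q": joint angles; "dq": joint speeds; "joint_efforts": joint torques, N m; "eef_pos": TCP position; "eef_rot": TCP orientation; "wrist_force": force on the tool from outside, world axes, zero at the start; "torque": the same for the moment, N m; "opening": opening from 0.0 (shut) to 1.0 (fully open); "grasp_force": force on a finger pad.
Only numpy, scipy, OpenCV 4.12 (cv2) and the standard library are available. Lean on these libraries where they do the work, as an engineer would, in place of code of your own. Each camera call takes 0.05 s, during which the arm holds its last target. There are 200 camera calls.

### The job

An adjustable wrench lies loosely around the big nut of the flower press. Roll the wrench's worm, pressing only gently on it, until the jaws fit the nut without play, and then, with the wrench, tighten the nut by one sixth of a turn (60 degrees, clockwise seen from above). Leave the wrench lying snug on the nut and the other things on the table alone.

Things in the scene. Friction and masses are not known exactly. Their poses are not given: they have to be found in the camera images.
- nut_center (a point): Centre of the big hex nut of the flower press, half-way up: 27 mm across flats, 18 mm high, axis vertical, on the flat plywood top board (260 x 260 mm, its top face 58 mm above the table and 9 mm below this point). The bolt's end, 16 mm thick, stands 8 mm out of the nut. The press is fixed to the table.
- mouth (a point): Middle of the mouth of the adjustable wrench (steel, 0.5 kg, 14 mm thick, 220 mm long, loose, flat on the board), 7 mm above the board. x points out of the mouth, away from the handle; y from the fixed jaw (its face at y = -13.5 mm) to the moving jaw (at +y); z up. When the jaws fit the nut, this point is within 3 mm of the nut's axis.
- worm_top (a point): Highest point of the wrench's worm, the knurled steel roller behind the moving jaw, at x = -40, y = +14 mm in the mouth's axes, 20 mm above the board and 6 mm above the wrench's upper face. Stroking it with a fingertip along the mouth's +x (towards the jaws) closes the jaw, along -x opens it; 14 mm of stroke moves the jaw about 1.1 mm. It stays where it is left.
- worm: The worm, 18 mm diameter, 19 mm long: origin on its axis at mid length, 9 mm below worm_top; it spins about its y axis, which is the mouth's y. It needs about 2.5 N of drag to roll, more once the jaws are tight; about 8 N of downward pressure is right, more than 20 N damages it. It is rigid: measured heights are not good enough to press by.
- handle (a point): Point on the middle line of the wrench's handle, 7 mm above the board, 150 mm from the mouth's middle and 52 mm before the handle's end. The handle is 22 mm wide, 14 mm thick, lies on the board; its middle line is the mouth's x axis turned 15 degrees counterclockwise seen from above. The nut takes about 0.4 N m, so 3 to 6 N pushed sideways here.
- nut (a joint): Angle in rad that the nut has been turned clockwise (tightened) since the start; stays where it is left.
- jaw (a joint): Closing travel of the moving jaw in m: at 0 the mouth is 4 mm wider than the nut, at 0.004 its nominal width is that of the nut. It starts between 0 and 0.002.
- jar: Bystander: closed jar, 68 mm wide, 100 mm high, to the left of the press. Origin under its centre.
- pruners: Bystander: hand pruners lying on the table, about 140 mm long, left and beyond the press. Origin at the pivot's underside.
- tray: Bystander: open brown tray 150 x 240 x 50 mm, to the right of the press. Origin under its centre.
- block: Bystander: wooden block 90 x 50 x 35 mm, right and beyond the press. Origin under its centre.

How it is judged:
By the outcome, as a careful person would: the job done as asked, in the order asked, and still so for the second after the job is handed in, with the robot touching nothing.
It also fails if it takes over 72 s, if anything falls off the work surface, if the arm or the gripper's body presses on something with over 40 N, if the wrist force passes 120 N, or if a joint passes its speed limit or range.

## Working session

There is one attempt and no reset: what is moved stays moved. The work goes in short steps, Python scripts to look and compute and a tool call to move; the robot and the scene stay as the last step left them, time stands still between calls to the robot, and variables do not carry over. Pictures are saved under pics/ and viewed, at most 10 in all, crops included, and the job is handed in when it is done.

Besides the shell and the picture viewer there is one more tool, called after "Emit:" as name(argument=value, ...) on one line, values as JSON. apply_moves: Moves the arm, as the interface text tells. Its arguments: {"type":"object","properties":{"moves":{"type":"array"}},"required":["moves"]}

```bash
ls; mkdir -p pics
cat > h.py <<'E'
import numpy as np,cv2
from bench import ctrl
def snap(cam,fn=None):
    im,d=ctrl.camera(cam)
    if fn: cv2.imwrite('pics/'+fn,im[:,:,::-1])
    return im,d
def w2p(cam,p):
    P=ctrl.camera_params(cam);T=np.linalg.inv(P['cam_to_world']);c=T[:3,:3]@np.array(p)+T[:3,3]
    u=P['K']@c;return u[:2]/u[2]
def p2w(cam,uv,z):
    P=ctrl.camera_params(cam);T=P['cam_to_world'];r=T[:3,:3]@np.linalg.inv(P['K'])@np.array([uv[0],uv[1],1.])
    return T[:3,3]+r*(z-T[2,3])/r[2]
E
python3 - <<'E'
from h import *
for c in('top','side'):
    snap(c,c+'0.png')
    P=ctrl.camera_params(c);print(c,P['K'].round(1).tolist(),P['cam_to_world'].round(3).tolist())
    for t in('nut_center','mouth','worm_top','worm','handle','jar','pruners','tray','block'):
        r=ctrl.outline_of(c,t)
        print(t,[(round(x['score'],2),np.round(x['position']).tolist(),int(x['region'].sum())) for x in r[:2]])
print(ctrl.get_obs())
E
```

```text
pics
top [[419.1, 0.0, 318.7], [0.0, 419.1, 194.9], [0.0, 0.0, 1.0]] [[0.002, -0.999, 0.051, 0.525], [-1.0, -0.003, -0.018, -0.023], [0.018, -0.051, -0.999, 1.3], [0.0, 0.0, 0.0, 1.0]]
nut_center [(0.67, [314.0, 197.0], 772)]
mouth [(0.79, [314.0, 199.0], 774), (0.34, [423.0, 164.0], 543)]
worm_top [(0.93, [316.0, 200.0], 767)]
worm [(0.58, [323.0, 188.0], 38)]
handle [(0.59, [319.0, 199.0], 713), (0.18, [334.0, 188.0], 85)]
jar [(0.83, [196.0, 227.0], 587)]
pruners [(0.65, [189.0, 172.0], 374)]
tray [(0.7, [456.0, 226.0], 4232)]
block [(0.9, [424.0, 165.0], 550)]
side [[487.4, 0.0, 320.2], [0.0, 487.4, 205.9], [0.0, 0.0, 1.0]] [[0.993, -0.088, 0.08, 0.474], [-0.119, -0.668, 0.735, -1.125], [-0.011, -0.739, -0.674, 1.084], [0.0, 0.0, 0.0, 1.0]]
nut_center [(0.63, [323.0, 226.0], 63)]
mouth [(0.83, [315.0, 211.0], 503)]
worm_top [(0.58, [315.0, 212.0], 547)]
worm [(0.54, [304.0, 347.0], 6131)]
handle [(0.8, [316.0, 212.0], 513), (0.32, [373.0, 305.0], 846)]
jar [(0.7, [283.0, 152.0], 561)]
pruners []
tray [(0.62, [305.0, 348.0], 6167), (0.41, [316.0, 211.0], 548)]
block [(0.86, [373.0, 304.0], 825)]
{'time_s': 1.0, 'q': array([ 1.05971914e+00,  1.80791817e-01,  1.60698503e+00, -6.89295444e-06,
        1.35380289e+00, -2.06301118e-01]), 'dq': array([-1.07344538e-03, -1.65782243e-05, -1.25993168e-03,  1.14955310e-03,
       -2.72301202e-04, -1.32643600e-03]), 'joint_efforts': array([-1.58266907e-04, -4.44839859e+01, -3.51697397e+01, -3.72064578e-04,
        8.85439258e-04, -1.35097974e-05]), 'eef_pos': array([0.17254218, 0.54852363, 0.23130031]), 'eef_rot': array([5.41780099e-06, 1.51798190e-01, 9.88411508e-01, 4.86356653e-06]), 'wrist_force': array([-0.5398056 , -1.0523522 , -0.16732423]), 'torque': array([-0.02170614,  0.03968954, -0.00918383]), 'grasp_force': 0.0, 'opening': 1.000168985142303}
```

Run:
```python
import cv2,numpy as np
a=cv2.imread('pics/top0.png')[140:260,250:390];b=cv2.imread('pics/side0.png')[150:280,245:400]
cv2.imwrite('pics/c1.png',cv2.resize(a,None,fx=5,fy=5,interpolation=cv2.INTER_CUBIC)[:600])
cv2.imwrite('pics/c2.png',cv2.resize(b,None,fx=4.5,fy=4.5,interpolation=cv2.INTER_CUBIC)[:600])
```

```text
(no output)
```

View pics/c1.png

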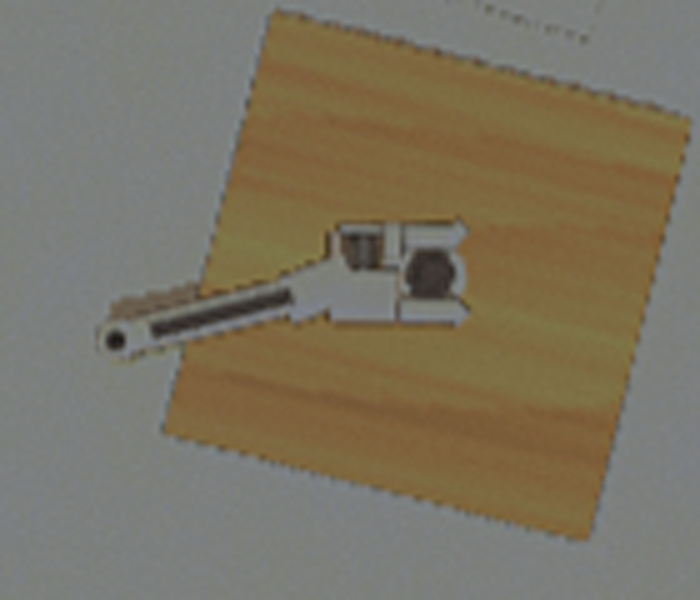

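View pics/c2.png

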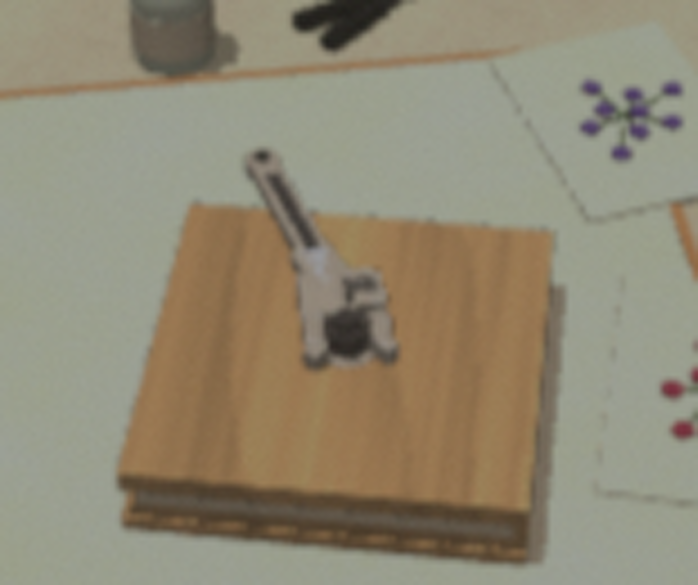

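View pics/top0.png

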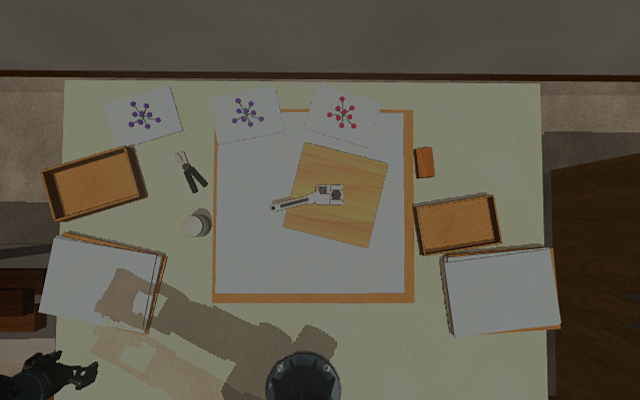

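The top picture (crop at 5×) shows the bolt end at about (336,194), the worm at (322,190) and the handle's end hole at (273,208). The mouth points right in the image (world -y) and the moving jaw is at the top. In the side picture the bolt is at (322,223) and the worm at (325,214). I'll work out positions from these now.

```bash
cat >> h.py <<'E'
def wrench(cam='top',show=True):
    im,d=ctrl.camera(cam)
    best=None
    for t in('mouth','worm_top','handle'):
        for r in ctrl.outline_of(cam,t)[:1]:
            if best is None or r['score']>best['score']:best=r
    return im,d,best['region']
E
python3 - <<'E'
from h import *
for nm,z,a,b in(('bolt',.084,(336.2,194.2),(321.7,222.9)),('worm',.076,(321.8,189.6),(325,214)),('hole',.072,(272.6,207.6),(303,184.7))):
    print(nm,p2w('top',a,z).round(4),p2w('side',b,z).round(4))
im,d,R=wrench()
v,u=np.nonzero(R)
W=np.array([p2w('top',(x,y),.072) for x,y in zip(u,v)])[:,:2]
N=p2w('top',(336.2,194.2),.084)[:2]
# handle: pixels farther than 75mm from nut
r=np.linalg.norm(W-N,axis=1);H=W[(r>75)&(r<195)]
c=H.mean(0);e=np.linalg.eigh(np.cov((H-c).T))[1][:,1]; 
H=W[(r>.075)&(r<.190)];c=H.mean(0);e=np.linalg.eigh(np.cov((H-c).T))[1][:,1];e*=np.sign(e@(N-c))
print('handle c',c,'angle',np.degrees(np.arctan2(e[1],e[0])),'offs nut',np.cross(e,N-c))
P=ctrl.camera_params('top')['cam_to_world']
for uv in((336,194),(322,190),(300,170),(310,225),(350,170)): print(uv,(d[uv[1],uv[0]]))
T=ctrl.camera_params('top')
def dw(uv):
    z=d[uv[1],uv[0]];c=np.linalg.inv(T['K'])@np.array([uv[0],uv[1],1])*z;return T['cam_to_world'][:3,:3]@c+T['cam_to_world'][:3,3]
for uv in((336,194),(322,190),(312,172),(330,220),(350,170),(250,170)): print(uv,dw(uv).round(4))
print(sorted(r)[-3:],r.max())
E
```

```text
bolt [ 0.5889 -0.0962  0.084 ] [ 0.5893 -0.1087  0.084 ]
worm [ 0.6027 -0.0545  0.076 ] [ 0.6047 -0.0638  0.076 ]
hole [0.5498 0.0892 0.072 ] [0.5521 0.0868 0.072 ]
handle c [0.56584112 0.03137623] angle -75.8851372874063 offs nut -0.008702883810904255
(336, 194) 1.2131253
(322, 190) 1.221474
(300, 170) 1.2425574
(310, 225) 1.2382036
(350, 170) 1.2467914
(336, 194) [ 0.5892 -0.0953  0.0895]
(322, 190) [ 0.6012 -0.055   0.081 ]
(312, 172) [ 0.6562 -0.0257  0.0588]
(330, 220) [ 0.5245 -0.0231  1.2998]
(350, 170) [ 0.6624 -0.1387  0.0603]
(250, 170) [0.6674 0.1662 0.004 ]
[np.float64(0.19945937262851904), np.float64(0.20000522278600913), np.float64(0.20059202495886874)] 0.20059202495886874<stdin>:10: RuntimeWarning: Mean of empty slice.
  ret = um.true_divide(
  avg = a.mean(axis, **keepdims_kw)
<stdin>:10: RuntimeWarning: Degrees of freedom <= 0 for slice
  c *= np.true_divide(1, fact)
  c *= np.true_divide(1, fact)
<stdin>:12: DeprecationWarning: Arrays of 2-dimensional vectors are deprecated. Use arrays of 3-dimensional vectors instead. (deprecated in NumPy 2.0)
```

```bash
cat >> h.py <<'E'
from scipy.spatial.transform import Rotation as Ro
def plan(goal,yawy,n):
    """tool pointing down, tool y axis at world angle yawy(deg); print rows"""
    o=ctrl.get_obs();q=o['eef_rot'];R=Ro.from_quat([q[1],q[2],q[3],q[0]]);p=np.array(o['eef_pos'])
    a=np.radians(yawy);y=np.array([np.cos(a),np.sin(a),0]);z=np.array([0,0,-1.]);G=Ro.from_matrix(np.c_[np.cross(y,z),y,z])
    rv=(R.inv()*G).as_rotvec(degrees=True);st=(np.array(goal)-p)/n*1000
    print('total mm',(np.array(goal)-p)*1000,'rot',rv.round(2))
    for i in range(n):
        Ri=R*Ro.from_rotvec(rv*i/n,degrees=True)
        print(Ri.inv().apply(st).round(1).tolist(),(rv/n).round(2).tolist())
E
python3 -c "
from h import *
plan([.603,-.045,.15],0,15)"
```

```text
total mm [ 430.44679127 -593.51616422  -81.29747548] rot [ 0.    0.   72.54]
[-39.2, -29.1, 5.4] [0.0, 0.0, 4.84]
[-41.6, -25.7, 5.4] [0.0, 0.0, 4.84]
[-43.6, -22.1, 5.4] [0.0, 0.0, 4.84]
[-45.3, -18.4, 5.4] [0.0, 0.0, 4.84]
[-46.7, -14.5, 5.4] [0.0, 0.0, 4.84]
[-47.7, -10.5, 5.4] [0.0, 0.0, 4.84]
[-48.5, -6.4, 5.4] [0.0, 0.0, 4.84]
[-48.8, -2.3, 5.4] [0.0, 0.0, 4.84]
[-48.8, 1.8, 5.4] [0.0, 0.0, 4.84]
[-48.5, 5.9, 5.4] [0.0, 0.0, 4.84]
[-47.9, 10.0, 5.4] [0.0, 0.0, 4.84]
[-46.8, 14.0, 5.4] [0.0, 0.0, 4.84]
[-45.5, 17.9, 5.4] [0.0, 0.0, 4.84]
[-43.8, 21.6, 5.4] [0.0, 0.0, 4.84]
[-41.8, 25.3, 5.4] [0.0, 0.0, 4.84]
```

Emit:
apply_moves(moves=[{"jaw": 0, "offset": [-39.2, -29.1, 0], "rot": [0, 0, 4.84]}, {"jaw": 0, "offset": [-41.6, -25.7, 0], "rot": [0, 0, 4.84]}, {"jaw": 0, "offset": [-43.6, -22.1, 0], "rot": [0, 0, 4.84]}, {"jaw": 0, "offset": [-45.3, -18.4, 0], "rot": [0, 0, 4.84]}, {"jaw": 0, "offset": [-46.7, -14.5, 0], "rot": [0, 0, 4.84]}])

```text
time_s: 1.82
eef_pos: [0.3168, 0.3495, 0.2315]
eef_rot: [0.0, 0.357, 0.934, 0.0]
wrist_force: [1.3, -0.1, -0.2]
opening: -0.001
grasp_force: 0.0
```

Emit:
apply_moves(moves=[{"jaw": 0, "offset": [-47.7, -10.5, 5], "rot": [0, 0, 4.84]}, {"jaw": 0, "offset": [-48.5, -6.4, 5], "rot": [0, 0, 4.84]}, {"jaw": 0, "offset": [-48.8, -2.3, 5], "rot": [0, 0, 4.84]}, {"jaw": 0, "offset": [-48.8, 1.8, 5], "rot": [0, 0, 4.84]}, {"jaw": 0, "offset": [-48.5, 5.9, 5], "rot": [0, 0, 4.84]}])

```text
time_s: 2.45
eef_pos: [0.4603, 0.1515, 0.2064]
eef_rot: [0.0, 0.545, 0.839, 0.0]
wrist_force: [0.3, 0.6, 0.2]
opening: -0.002
grasp_force: 0.0
```

Emit:
apply_moves(moves=[{"jaw": 0, "offset": [-47.9, 10, 8], "rot": [0, 0, 4.84]}, {"jaw": 0, "offset": [-46.8, 14, 8], "rot": [0, 0, 4.84]}, {"jaw": 0, "offset": [-45.5, 17.9, 8], "rot": [0, 0, 4.84]}, {"jaw": 0, "offset": [-43.8, 21.6, 8], "rot": [0, 0, 4.84]}, {"jaw": 0, "offset": [-41.8, 25.3, 8], "rot": [0, 0, 4.84]}])

```text
time_s: 3.08
eef_pos: [0.6037, -0.0465, 0.1661]
eef_rot: [0.0, 0.709, 0.706, 0.0]
wrist_force: [0.5, 0.9, 1.5]
opening: -0.003
grasp_force: 0.0
```

```bash
python3 -c "
from h import *
plan([.603,-.048,.095],0,4)
print(ctrl.get_obs()['wrist_force'],ctrl.get_obs()['opening'],ctrl.get_obs()['eef_pos'])"
```

```text
total mm [ -0.70034257  -1.51910724 -71.09088813] rot [ 0.02 -0.   -0.24]
[-0.4, -0.2, 17.8] [0.0, -0.0, -0.06]
[-0.4, -0.2, 17.8] [0.0, -0.0, -0.06]
[-0.4, -0.2, 17.8] [0.0, -0.0, -0.06]
[-0.4, -0.2, 17.8] [0.0, -0.0, -0.06]
[0.5216279  0.92369791 1.50468713] -0.0030300409371708283 [ 0.60370034 -0.04648089  0.16609089]
```

Emit:
apply_moves(moves=[{"jaw": 0, "offset": [-0.4, -0.2, 20], "rot": [0, 0, 0]}, {"jaw": 0, "offset": [-0.4, -0.2, 20], "rot": [0, 0, 0]}, {"jaw": 0, "offset": [-0.2, -0.2, 20], "rot": [0, 0, 0]}, {"jaw": 0, "offset": [0, 0, 18], "rot": [0, 0, 0]}, {"jaw": 0, "offset": [0, 0, 3], "rot": [0, 0, 0]}])

```text
time_s: 3.7
eef_pos: [0.6009, -0.045, 0.0834]
eef_rot: [-0.001, 0.707, 0.707, -0.001]
wrist_force: [0.2, -0.8, 0.1]
opening: -0.002
grasp_force: 0.0
```

Run:
```python
from h import *
im,d=ctrl.camera('top');im2,_=ctrl.camera('side')
a=cv2.resize(im[150:230,270:370],None,fx=5,fy=5,interpolation=2);b=cv2.resize(im2[170:250,270:350],None,fx=5,fy=5,interpolation=2)
cv2.imwrite('pics/d1.png',np.hstack([a[:,140:],b])[:,:,::-1])
o=ctrl.get_obs();print(o['eef_pos'],o['wrist_force'],w2p('top',o['eef_pos']),w2p('side',o['eef_pos']))
```

```text
[ 0.60205821 -0.04561916  0.08502054] [-0.08261848  0.53539086  0.70511829] [318.82378373 189.62089812] [323.34937054 207.8157297 ]
```

View pics/d1.png

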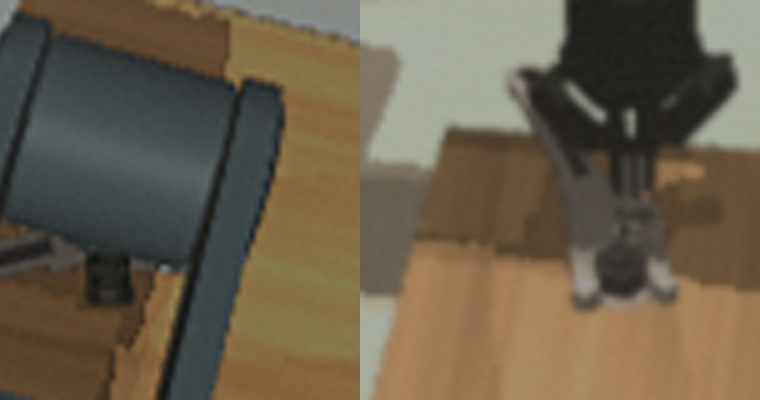

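The side view shows the shut fingertips just above the worm, at crop pixel (630,205), so they line up. Next I go down gently.

Emit:
apply_moves(moves=[{"jaw": 0, "offset": [0, 0, 1.2], "rot": [0, 0, 0]}, {"jaw": 0, "offset": [0, 0, 1.2], "rot": [0, 0, 0]}, {"jaw": 0, "offset": [0, 0, 1.2], "rot": [0, 0, 0]}, {"jaw": 0, "offset": [0, 0, 0.4], "rot": [0, 0, 0]}, {"jaw": 0, "offset": [0, 0, 0], "rot": [0, 0, 0]}])

```text
time_s: 4.42
eef_pos: [0.6022, -0.046, 0.0813]
eef_rot: [-0.0, 0.708, 0.707, -0.0]
wrist_force: [0.1, -0.4, 0.2]
opening: 0.001
grasp_force: 0.0
```

Emit:
apply_moves(moves=[{"jaw": 0, "offset": [0, 0, 0.4], "rot": [0, 0, 0]}, {"jaw": 0, "offset": [0, 0, 0.4], "rot": [0, 0, 0]}, {"jaw": 0, "offset": [0, 0, 0.2], "rot": [0, 0, 0]}, {"jaw": 0, "offset": [0, 0, 0], "rot": [0, 0, 0]}, {"jaw": 0, "offset": [0, 0, 0], "rot": [0, 0, 0]}])

```text
time_s: 5.05
eef_pos: [0.6022, -0.046, 0.0803]
eef_rot: [0.0, 0.707, 0.707, -0.0]
wrist_force: [0.5, -0.4, -0.1]
opening: 0.003
grasp_force: 0.0
```

Emit:
apply_moves(moves=[{"jaw": 0, "offset": [0, 0, 0.4], "rot": [0, 0, 0]}, {"jaw": 0, "offset": [0, 0, 0.2], "rot": [0, 0, 0]}, {"jaw": 0, "offset": [0, 0, 0], "rot": [0, 0, 0]}, {"jaw": 0, "offset": [0, 0, 0], "rot": [0, 0, 0]}, {"jaw": 0, "offset": [0, 0, 0], "rot": [0, 0, 0]}])

```text
time_s: 5.68
eef_pos: [0.6022, -0.046, 0.0797]
eef_rot: [0.0, 0.708, 0.707, -0.0]
wrist_force: [0.1, 0.1, 0.7]
opening: 0.002
grasp_force: 0.0
```

Emit:
apply_moves(moves=[{"jaw": 0, "offset": [0, 0, 0.2], "rot": [0, 0, 0]}, {"jaw": 0, "offset": [0, 0, 0.2], "rot": [0, 0, 0]}, {"jaw": 0, "offset": [0, 0, 0.2], "rot": [0, 0, 0]}, {"jaw": 0, "offset": [0, 0, 0], "rot": [0, 0, 0]}, {"jaw": 0, "offset": [0, 0, 0], "rot": [0, 0, 0]}])

```text
time_s: 6.3
eef_pos: [0.6022, -0.046, 0.0791]
eef_rot: [0.0, 0.707, 0.707, -0.0]
wrist_force: [-0.1, -0.2, -0.4]
opening: -0.005
grasp_force: 0.0
```

Emit:
apply_moves(moves=[{"jaw": 0, "offset": [0, 0, 0.2], "rot": [0, 0, 0]}, {"jaw": 0, "offset": [0, 0, 0.2], "rot": [0, 0, 0]}, {"jaw": 0, "offset": [0, 0, 0.1], "rot": [0, 0, 0]}, {"jaw": 0, "offset": [0, 0, 0], "rot": [0, 0, 0]}, {"jaw": 0, "offset": [0, 0, 0], "rot": [0, 0, 0]}])

```text
time_s: 6.92
eef_pos: [0.6022, -0.046, 0.0786]
eef_rot: [-0.0, 0.708, 0.707, -0.0]
wrist_force: [-0.0, 0.4, -0.3]
opening: -0.001
grasp_force: 0.0
```

Emit:
apply_moves(moves=[{"jaw": 0, "offset": [0, 0, 0.2], "rot": [0, 0, 0]}, {"jaw": 0, "offset": [0, 0, 0.2], "rot": [0, 0, 0]}, {"jaw": 0, "offset": [0, 0, 0.1], "rot": [0, 0, 0]}, {"jaw": 0, "offset": [0, 0, 0], "rot": [0, 0, 0]}, {"jaw": 0, "offset": [0, 0, 0], "rot": [0, 0, 0]}])

```text
time_s: 7.55
eef_pos: [0.6022, -0.046, 0.0781]
eef_rot: [-0.0, 0.707, 0.707, -0.0]
wrist_force: [1.0, 0.3, 0.2]
opening: -0.001
grasp_force: 0.0
```

Emit:
apply_moves(moves=[{"jaw": 0, "offset": [0, 0, -1.5], "rot": [0, 0, 0]}, {"jaw": 0, "offset": [-8, 0, 0], "rot": [0, 0, 0]}, {"jaw": 0, "offset": [0, 0, 1], "rot": [0, 0, 0]}, {"jaw": 0, "offset": [0, 0, 0.4], "rot": [0, 0, 0]}, {"jaw": 0, "offset": [0, 0, 0], "rot": [0, 0, 0]}])

```text
time_s: 8.18
eef_pos: [0.6021, -0.054, 0.0781]
eef_rot: [-0.0, 0.708, 0.707, -0.0]
wrist_force: [0.3, -0.2, -0.0]
opening: -0.002
grasp_force: 0.0
```

Emit:
apply_moves(moves=[{"jaw": 0, "offset": [0, 0, 0.2], "rot": [0, 0, 0]}, {"jaw": 0, "offset": [0, 0, 0.2], "rot": [0, 0, 0]}, {"jaw": 0, "offset": [0, 0, 0.1], "rot": [0, 0, 0]}, {"jaw": 0, "offset": [0, 0, 0], "rot": [0, 0, 0]}, {"jaw": 0, "offset": [0, 0, 0], "rot": [0, 0, 0]}])

```text
time_s: 8.8
eef_pos: [0.6022, -0.054, 0.0779]
eef_rot: [0.0, 0.707, 0.707, 0.0]
wrist_force: [-1.3, 0.3, 4.6]
opening: 0.001
grasp_force: 2.4
```

Emit:
apply_moves(moves=[{"jaw": 0, "offset": [0, 0, 0.2], "rot": [0, 0, 0]}, {"jaw": 0, "offset": [-2, 0, 0], "rot": [0, 0, 0]}, {"jaw": 0, "offset": [-2, 0, 0], "rot": [0, 0, 0]}, {"jaw": 0, "offset": [-2, 0, 0], "rot": [0, 0, 0]}, {"jaw": 0, "offset": [-1, 0, 0], "rot": [0, 0, 0]}])

```text
time_s: 9.43
eef_pos: [0.6022, -0.0604, 0.0779]
eef_rot: [-0.0, 0.707, 0.707, 0.0]
wrist_force: [-2.1, 3.3, 6.6]
opening: 0.005
grasp_force: 3.4
```

Emit:
apply_moves(moves=[{"jaw": 0, "offset": [0, 0, -2], "rot": [0, 0, 0]}, {"jaw": 0, "offset": [15, 0, 0], "rot": [0, 0, 0]}, {"jaw": 0, "offset": [0, 0, 1.2], "rot": [0, 0, 0]}, {"jaw": 0, "offset": [0, 0, 0.5], "rot": [0, 0, 0]}, {"jaw": 0, "offset": [0, 0, 0.3], "rot": [0, 0, 0]}])

```text
time_s: 10.05
eef_pos: [0.6021, -0.0454, 0.0775]
eef_rot: [-0.0, 0.707, 0.707, 0.0]
wrist_force: [-1.7, 4.2, 4.0]
opening: 0.001
grasp_force: 2.5
```

Emit:
apply_moves(moves=[{"jaw": 0, "offset": [-2, 0, 0], "rot": [0, 0, 0]}, {"jaw": 0, "offset": [-4, 0, 0], "rot": [0, 0, 0]}, {"jaw": 0, "offset": [-4, 0, 0], "rot": [0, 0, 0]}, {"jaw": 0, "offset": [-4, 0, 0], "rot": [0, 0, 0]}, {"jaw": 0, "offset": [-3, 0, 0], "rot": [0, 0, 0]}])

```text
time_s: 10.68
eef_pos: [0.602, -0.0633, 0.0779]
eef_rot: [-0.0, 0.708, 0.707, -0.0]
wrist_force: [-2.0, 3.2, 4.0]
opening: -0.004
grasp_force: 2.3
```

Emit:
apply_moves(moves=[{"jaw": 0, "offset": [0, 0, -2], "rot": [0, 0, 0]}, {"jaw": 0, "offset": [14, 0, 0], "rot": [0, 0, 0]}, {"jaw": 0, "offset": [0, 0, 1.2], "rot": [0, 0, 0]}, {"jaw": 0, "offset": [0, 0, 0.5], "rot": [0, 0, 0]}, {"jaw": 0, "offset": [0, 0, 0.3], "rot": [0, 0, 0]}])

```text
time_s: 11.3
eef_pos: [0.6022, -0.0486, 0.0779]
eef_rot: [-0.0, 0.707, 0.707, 0.0]
wrist_force: [-2.7, 2.6, 7.6]
opening: -0.002
grasp_force: 3.2
```

Emit:
apply_moves(moves=[{"jaw": 0, "offset": [-2, 0, 0], "rot": [0, 0, 0]}, {"jaw": 0, "offset": [-3, 0, 0], "rot": [0, 0, 0]}, {"jaw": 0, "offset": [-3, 0, 0], "rot": [0, 0, 0]}, {"jaw": 0, "offset": [-3, 0, 0], "rot": [0, 0, 0]}, {"jaw": 0, "offset": [-3, 0, 0], "rot": [0, 0, 0]}])

```text
time_s: 11.92
eef_pos: [0.6023, -0.0628, 0.0779]
eef_rot: [-0.0, 0.707, 0.707, 0.0]
wrist_force: [-2.9, 1.9, 4.0]
opening: -0.0
grasp_force: 2.3
```

Emit:
apply_moves(moves=[{"jaw": 0, "offset": [0, 0, -2], "rot": [0, 0, 0]}, {"jaw": 0, "offset": [14, 0, 0], "rot": [0, 0, 0]}, {"jaw": 0, "offset": [0, 0, 1.2], "rot": [0, 0, 0]}, {"jaw": 0, "offset": [0, 0, 0.5], "rot": [0, 0, 0]}, {"jaw": 0, "offset": [0, 0, 0.3], "rot": [0, 0, 0]}])

```text
time_s: 12.55
eef_pos: [0.6022, -0.0486, 0.0779]
eef_rot: [-0.0, 0.707, 0.707, 0.0]
wrist_force: [-2.2, 3.6, 7.3]
opening: 0.004
grasp_force: 3.3
```

Emit:
apply_moves(moves=[{"jaw": 0, "offset": [-2, 0, 0], "rot": [0, 0, 0]}, {"jaw": 0, "offset": [-3, 0, 0], "rot": [0, 0, 0]}, {"jaw": 0, "offset": [-3, 0, 0], "rot": [0, 0, 0]}, {"jaw": 0, "offset": [-3, 0, 0], "rot": [0, 0, 0]}, {"jaw": 0, "offset": [-3, 0, 0], "rot": [0, 0, 0]}])

```text
time_s: 13.18
eef_pos: [0.6027, -0.0629, 0.0779]
eef_rot: [0.0, 0.707, 0.707, 0.0]
wrist_force: [-0.6, 3.5, 4.7]
opening: -0.001
grasp_force: 2.3
```

Emit:
apply_moves(moves=[{"jaw": 0, "offset": [0, 0, -2], "rot": [0, 0, 0]}, {"jaw": 0, "offset": [14, 0, 0], "rot": [0, 0, 0]}, {"jaw": 0, "offset": [0, 0, 1.2], "rot": [0, 0, 0]}, {"jaw": 0, "offset": [0, 0, 0.5], "rot": [0, 0, 0]}, {"jaw": 0, "offset": [0, 0, 0.4], "rot": [0, 0, 0]}])

```text
time_s: 13.8
eef_pos: [0.6021, -0.0482, 0.0779]
eef_rot: [-0.0, 0.707, 0.707, 0.0]
wrist_force: [-2.7, 4.4, 8.5]
opening: 0.0
grasp_force: 4.0
```

Emit:
apply_moves(moves=[{"jaw": 0, "offset": [-1.5, 0, 0], "rot": [0, 0, 0]}, {"jaw": 0, "offset": [-1.5, 0, 0], "rot": [0, 0, 0]}, {"jaw": 0, "offset": [-1.5, 0, 0], "rot": [0, 0, 0]}, {"jaw": 0, "offset": [-1.5, 0, 0], "rot": [0, 0, 0]}, {"jaw": 0, "offset": [-1.5, 0, 0], "rot": [0, 0, 0]}])

```text
time_s: 14.42
eef_pos: [0.6028, -0.0563, 0.078]
eef_rot: [0.0, 0.707, 0.707, 0.001]
wrist_force: [-0.4, 4.5, 5.1]
opening: 0.002
grasp_force: 2.6
```

Emit:
apply_moves(moves=[{"jaw": 0, "offset": [-1.5, 0, 0], "rot": [0, 0, 0]}, {"jaw": 0, "offset": [-1.5, 0, 0], "rot": [0, 0, 0]}, {"jaw": 0, "offset": [-1.5, 0, 0], "rot": [0, 0, 0]}, {"jaw": 0, "offset": [-1.5, 0, 0], "rot": [0, 0, 0]}, {"jaw": 0, "offset": [-1.5, 0, 0], "rot": [0, 0, 0]}])

```text
time_s: 15.05
eef_pos: [0.6027, -0.064, 0.0778]
eef_rot: [0.0, 0.707, 0.707, 0.0]
wrist_force: [-0.3, 2.3, 4.7]
opening: -0.002
grasp_force: 1.9
```

Emit:
apply_moves(moves=[{"jaw": 0, "offset": [0, 0, -2], "rot": [0, 0, 0]}, {"jaw": 0, "offset": [13, 0, 0], "rot": [0, 0, 0]}, {"jaw": 0, "offset": [0, 0, 1.2], "rot": [0, 0, 0]}, {"jaw": 0, "offset": [0, 0, 0.5], "rot": [0, 0, 0]}, {"jaw": 0, "offset": [0, 0, 0.4], "rot": [0, 0, 0]}])

```text
time_s: 15.68
eef_pos: [0.602, -0.0499, 0.0778]
eef_rot: [-0.001, 0.707, 0.707, 0.0]
wrist_force: [-3.9, 3.7, 9.5]
opening: -0.003
grasp_force: 4.6
```

Emit:
apply_moves(moves=[{"jaw": 0, "offset": [-1, 0, 0.1], "rot": [0, 0, 0]}, {"jaw": 0, "offset": [-1, 0, 0.1], "rot": [0, 0, 0]}, {"jaw": 0, "offset": [-1, 0, 0], "rot": [0, 0, 0]}, {"jaw": 0, "offset": [-1, 0, 0], "rot": [0, 0, 0]}, {"jaw": 0, "offset": [-1, 0, 0], "rot": [0, 0, 0]}])

```text
time_s: 16.3
eef_pos: [0.6027, -0.055, 0.0779]
eef_rot: [-0.0, 0.707, 0.707, 0.001]
wrist_force: [-1.0, 3.5, 5.6]
opening: 0.001
grasp_force: 3.2
```

Emit:
apply_moves(moves=[{"jaw": 0, "offset": [-1, 0, 0], "rot": [0, 0, 0]}, {"jaw": 0, "offset": [-1, 0, 0], "rot": [0, 0, 0]}, {"jaw": 0, "offset": [-1, 0, 0], "rot": [0, 0, 0]}, {"jaw": 0, "offset": [-1, 0, 0], "rot": [0, 0, 0]}, {"jaw": 0, "offset": [-1, 0, 0], "rot": [0, 0, 0]}])

```text
time_s: 16.92
eef_pos: [0.6029, -0.0601, 0.0779]
eef_rot: [0.0, 0.707, 0.707, 0.001]
wrist_force: [0.1, 5.5, 6.1]
opening: 0.001
grasp_force: 2.9
```

Emit:
apply_moves(moves=[{"jaw": 0, "offset": [0, 0, -2], "rot": [0, 0, 0]}, {"jaw": 0, "offset": [10, 0, 0], "rot": [0, 0, 0]}, {"jaw": 0, "offset": [0, 0, 1.2], "rot": [0, 0, 0]}, {"jaw": 0, "offset": [0, 0, 0.4], "rot": [0, 0, 0]}, {"jaw": 0, "offset": [-0.5, 0, 0.3], "rot": [0, 0, 0]}])

```text
time_s: 17.55
eef_pos: [0.602, -0.0502, 0.0778]
eef_rot: [-0.001, 0.707, 0.707, 0.0]
wrist_force: [-3.2, 5.6, 10.0]
opening: 0.001
grasp_force: 4.7
```

Emit:
apply_moves(moves=[{"jaw": 0, "offset": [-1, 0, 0.2], "rot": [0, 0, 0]}, {"jaw": 0, "offset": [-1, 0, 0.2], "rot": [0, 0, 0]}, {"jaw": 0, "offset": [-1, 0, 0.1], "rot": [0, 0, 0]}, {"jaw": 0, "offset": [-1, 0, 0], "rot": [0, 0, 0]}, {"jaw": 0, "offset": [-1, 0, 0], "rot": [0, 0, 0]}])

```text
time_s: 18.18
eef_pos: [0.6026, -0.0549, 0.0779]
eef_rot: [-0.0, 0.707, 0.707, 0.001]
wrist_force: [-1.9, 6.7, 9.8]
opening: 0.004
grasp_force: 4.7
```

Emit:
apply_moves(moves=[{"jaw": 0, "offset": [-1, 0, 0], "rot": [0, 0, 0]}, {"jaw": 0, "offset": [-1, 0, 0], "rot": [0, 0, 0]}, {"jaw": 0, "offset": [-1, 0, 0], "rot": [0, 0, 0]}, {"jaw": 0, "offset": [-1, 0, 0], "rot": [0, 0, 0]}, {"jaw": 0, "offset": [-1, 0, 0], "rot": [0, 0, 0]}])

```text
time_s: 18.8
eef_pos: [0.6031, -0.0603, 0.0779]
eef_rot: [0.0, 0.707, 0.707, 0.001]
wrist_force: [-0.2, 4.6, 8.1]
opening: -0.002
grasp_force: 4.0
```

Emit:
apply_moves(moves=[{"jaw": 0, "offset": [0, 0, -2], "rot": [0, 0, 0]}, {"jaw": 0, "offset": [10, 0, 0], "rot": [0, 0, 0]}, {"jaw": 0, "offset": [0, 0, 1.2], "rot": [0, 0, 0]}, {"jaw": 0, "offset": [0, 0, 0.4], "rot": [0, 0, 0]}, {"jaw": 0, "offset": [-0.5, 0, 0.2], "rot": [0, 0, 0]}])

```text
time_s: 19.42
eef_pos: [0.6021, -0.0506, 0.0778]
eef_rot: [-0.001, 0.707, 0.707, 0.0]
wrist_force: [-4.2, 5.1, 11.1]
opening: -0.002
grasp_force: 5.7
```

Emit:
apply_moves(moves=[{"jaw": 0, "offset": [-1, 0, 0.2], "rot": [0, 0, 0]}, {"jaw": 0, "offset": [-1, 0, 0.2], "rot": [0, 0, 0]}, {"jaw": 0, "offset": [-1, 0, 0.2], "rot": [0, 0, 0]}, {"jaw": 0, "offset": [-1, 0, 0], "rot": [0, 0, 0]}, {"jaw": 0, "offset": [-1, 0, 0], "rot": [0, 0, 0]}])

```text
time_s: 20.05
eef_pos: [0.6022, -0.0546, 0.0777]
eef_rot: [-0.001, 0.707, 0.707, 0.001]
wrist_force: [-4.5, 9.0, 14.8]
opening: 0.003
grasp_force: 7.1
```

Emit:
apply_moves(moves=[{"jaw": 0, "offset": [-1, 0, 0], "rot": [0, 0, 0]}, {"jaw": 0, "offset": [-1, 0, 0], "rot": [0, 0, 0]}, {"jaw": 0, "offset": [-1, 0, 0], "rot": [0, 0, 0]}, {"jaw": 0, "offset": [-1, 0, 0], "rot": [0, 0, 0]}, {"jaw": 0, "offset": [-1, 0, 0], "rot": [0, 0, 0]}])

```text
time_s: 20.68
eef_pos: [0.6031, -0.0602, 0.0778]
eef_rot: [0.0, 0.707, 0.707, 0.001]
wrist_force: [-1.4, 7.8, 12.4]
opening: -0.005
grasp_force: 5.6
```

Emit:
apply_moves(moves=[{"jaw": 0, "offset": [0, 0, -40], "rot": [0, 0, 0]}, {"jaw": 0, "offset": [10, -20, -40], "rot": [0, 0, 0]}, {"jaw": 0, "offset": [30, -50, 0], "rot": [0, 0, 0]}, {"jaw": 0, "offset": [30, -50, 0], "rot": [0, 0, 0]}, {"jaw": 0, "offset": [30, -50, 0], "rot": [0, 0, 0]}])

```text
time_s: 21.3
eef_pos: [0.4304, 0.039, 0.1559]
eef_rot: [-0.0, 0.708, 0.707, -0.0]
wrist_force: [0.4, -0.4, 1.3]
opening: 0.001
grasp_force: 0.0
```

```bash
cat >> h.py <<'E'
def hangle(N,im,R,z=.072,lo=.09,hi=.21,cam='top'):
    v,u=np.nonzero(R);W=np.array([p2w(cam,(x,y),z) for x,y in zip(u,v)])[:,:2]
    r=np.linalg.norm(W-N,axis=1);H=W[(r>lo)&(r<hi)];c=H.mean(0);e=np.linalg.eigh(np.cov((H-c).T))[1][:,1];e*=np.sign(e@(N-c))
    d=N-c
    return c,np.degrees(np.arctan2(e[1],e[0])),e[0]*d[1]-e[1]*d[0],np.degrees(np.arctan2(*(d[::-1]))),r.max()
E
python3 - <<'E'
from h import *
N=np.array([.589,-.0962])
im,d,R=wrench()
print(hangle(N,im,R),R.sum())
print(ctrl.get_obs()['eef_pos'],ctrl.get_obs()['wrist_force'])
imo=cv2.imread('pics/top0.png')[:,:,::-1]
im=im.copy()
a=[cv2.resize(i[165:225,260:360],None,fx=7.5,fy=4.9,interpolation=2) for i in(imo,im)]
cv2.imwrite('pics/e1.png',np.vstack(a)[:,:,::-1])
E
```

```text
(array([0.56201627, 0.0445011 ]), np.float64(-74.37608295825498), np.float64(-0.011907196149519652), np.float64(-79.14360438612415), np.float64(0.19490467047080498)) 708
[0.43184541 0.03869061 0.15633522] [1.18422551 0.1566392  0.19638045]
```

View pics/e1.png

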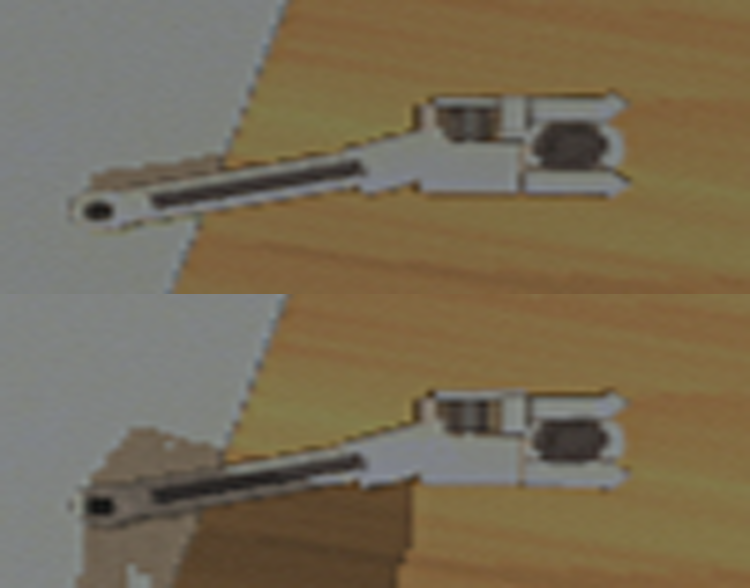

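The jaw gap narrowed from about 10.2 px to 9 px, which matches the 27 mm nut. The wrench has hardly turned, with its hole at (273,208). Next I move behind the handle, on the robot side.

Run:
```python
from h import *
im,d=ctrl.camera('top');cv2.imwrite('pics/ref.png',im[:,:,::-1])
plan([.520,.042,.100],14,5)
```

```text
total mm [ 86.99561237   3.91951946 -56.70650278] rot [  0.09   0.04 -14.03]
[0.8, 17.4, 11.4] [0.02, 0.01, -2.81]
[-0.1, 17.4, 11.4] [0.02, 0.01, -2.81]
[-0.9, 17.4, 11.4] [0.02, 0.01, -2.81]
[-1.8, 17.3, 11.4] [0.02, 0.01, -2.81]
[-2.6, 17.2, 11.3] [0.02, 0.01, -2.81]
```

Emit:
apply_moves(moves=[{"jaw": 0, "offset": [0.8, 17.4, 11.4], "rot": [0, 0, -2.8]}, {"jaw": 0, "offset": [0, 17.4, 11.4], "rot": [0, 0, -2.8]}, {"jaw": 0, "offset": [-0.9, 17.4, 11.4], "rot": [0, 0, -2.8]}, {"jaw": 0, "offset": [-1.8, 17.3, 11.4], "rot": [0, 0, -2.8]}, {"jaw": 0, "offset": [-2.6, 17.2, 11.3], "rot": [0, 0, -2.8]}])

```text
time_s: 22.18
eef_pos: [0.5214, 0.0411, 0.0987]
eef_rot: [0.0, 0.616, 0.788, 0.0]
wrist_force: [-0.3, -0.2, -0.2]
opening: 0.001
grasp_force: 0.0
```

Emit:
apply_moves(moves=[{"jaw": 0, "offset": [0, 0, 10], "rot": [0, 0, 0]}, {"jaw": 0, "offset": [0, 0, 10], "rot": [0, 0, 0]}, {"jaw": 0, "offset": [0, 0, 10], "rot": [0, 0, 0]}, {"jaw": 0, "offset": [0, 0, 5], "rot": [0, 0, 0]}, {"jaw": 0, "offset": [0, 0, 0], "rot": [0, 0, 0]}])

```text
time_s: 22.8
eef_pos: [0.5188, 0.0421, 0.0641]
eef_rot: [-0.0, 0.616, 0.788, -0.0]
wrist_force: [-0.2, 0.4, 0.2]
opening: -0.006
grasp_force: 0.0
```

Emit:
apply_moves(moves=[{"jaw": 0, "offset": [0, 4, 0], "rot": [0, 0, 0]}, {"jaw": 0, "offset": [0, 3, 0], "rot": [0, 0, 0]}, {"jaw": 0, "offset": [0, 1, 0], "rot": [0, 0, 0]}, {"jaw": 0, "offset": [0, 1, 0], "rot": [0, 0, 0]}, {"jaw": 0, "offset": [0, 1, 0], "rot": [0, 0, 0]}])

```text
time_s: 23.42
eef_pos: [0.5289, 0.0445, 0.0644]
eef_rot: [-0.0, 0.616, 0.788, -0.0]
wrist_force: [-0.4, -1.0, -0.2]
opening: -0.001
grasp_force: 0.0
```

Emit:
apply_moves(moves=[{"jaw": 0, "offset": [0, 1, 0], "rot": [0, 0, 0]}, {"jaw": 0, "offset": [0, 1, 0], "rot": [0, 0, 0]}, {"jaw": 0, "offset": [0, 1, 0], "rot": [0, 0, 0]}, {"jaw": 0, "offset": [0, 1, 0], "rot": [0, 0, 0]}, {"jaw": 0, "offset": [0, 0, 0], "rot": [0, 0, 0]}])

```text
time_s: 24.05
eef_pos: [0.5329, 0.0455, 0.0644]
eef_rot: [0.0, 0.616, 0.788, 0.0]
wrist_force: [-0.6, 0.1, -0.4]
opening: 0.002
grasp_force: 0.0
```

Emit:
apply_moves(moves=[{"jaw": 0, "offset": [0, 1, 0], "rot": [0, 0, 0]}, {"jaw": 0, "offset": [0, 1, 0], "rot": [0, 0, 0]}, {"jaw": 0, "offset": [0, 0, 0], "rot": [0, 0, 0]}, {"jaw": 0, "offset": [0, 0, 0], "rot": [0, 0, 0]}, {"jaw": 0, "offset": [0, 0, 0], "rot": [0, 0, 0]}])

```text
time_s: 24.68
eef_pos: [0.5347, 0.0459, 0.0644]
eef_rot: [-0.0, 0.616, 0.788, -0.0]
wrist_force: [0.1, -0.2, 0.1]
opening: -0.0
grasp_force: 0.0
```

Emit:
apply_moves(moves=[{"jaw": 0, "offset": [0, 0.7, 0], "rot": [0, 0, 0]}, {"jaw": 0, "offset": [0, 0.7, 0], "rot": [0, 0, 0]}, {"jaw": 0, "offset": [0, 0.6, 0], "rot": [0, 0, 0]}, {"jaw": 0, "offset": [0, 0, 0], "rot": [0, 0, 0]}, {"jaw": 0, "offset": [0, 0, 0], "rot": [0, 0, 0]}])

```text
time_s: 25.3
eef_pos: [0.5363, 0.0463, 0.0643]
eef_rot: [-0.0, 0.616, 0.788, -0.0]
wrist_force: [-3.3, -1.5, 2.5]
opening: -0.002
grasp_force: 2.0
```

Emit:
apply_moves(moves=[{"jaw": 0, "offset": [0, 0.7, 0], "rot": [0, 0, 0]}, {"jaw": 0, "offset": [0, 0.7, 0], "rot": [0, 0, 0]}, {"jaw": 0, "offset": [0, 0.6, 0], "rot": [0, 0, 0]}, {"jaw": 0, "offset": [0, 0, 0], "rot": [0, 0, 0]}, {"jaw": 0, "offset": [0, 0, 0], "rot": [0, 0, 0]}])

```text
time_s: 25.92
eef_pos: [0.538, 0.0468, 0.0642]
eef_rot: [-0.001, 0.616, 0.788, -0.001]
wrist_force: [-5.6, -2.7, 3.2]
opening: -0.001
grasp_force: 3.3
```

Emit:
apply_moves(moves=[{"jaw": 0, "offset": [0.6, 6.6, 0], "rot": [0, 0, 2.5]}, {"jaw": 0, "offset": [0.6, 6.6, 0], "rot": [0, 0, 2.5]}, {"jaw": 0, "offset": [0.6, 6.6, 0], "rot": [0, 0, 2.5]}, {"jaw": 0, "offset": [0.6, 6.6, 0], "rot": [0, 0, 2.5]}, {"jaw": 0, "offset": [0, 0, 0], "rot": [0, 0, 0]}])

```text
time_s: 26.55
eef_pos: [0.5644, 0.0536, 0.0643]
eef_rot: [0.0, 0.683, 0.731, -0.0]
wrist_force: [-2.3, -2.5, 0.9]
opening: 0.0
grasp_force: 1.5
```

```bash
cat >> h.py <<'E'
def rect(im,N,z=.072,s=1000):
    # world patch 0.44m square about N, 1mm px; col=x,row=y
    h=.22;w=[(N[0]-h,N[1]-h),(N[0]+h,N[1]-h),(N[0]+h,N[1]+h),(N[0]-h,N[1]+h)]
    src=np.float32([w2p('top',(a,b,z)) for a,b in w]);dst=np.float32([(0,0),(440,0),(440,440),(0,440)])
    return cv2.warpPerspective(im,cv2.getPerspectiveTransform(src,dst),(440,440))
E
python3 - <<'E'
from h import *
N=np.array([.589,-.0962])
im,d,R=wrench();print(hangle(N,im,R),R.sum())
o=ctrl.get_obs();p=o['eef_pos'];print(p,o['wrist_force'],np.degrees(np.arctan2(p[1]-N[1],p[0]-N[0])),np.linalg.norm(p[:2]-N))
E
```

```text
(array([nan, nan]), np.float64(nan), np.float64(nan), np.float64(nan), np.float64(0.08646704964071468)) 493
[0.56434164 0.05393328 0.06438576] [-1.80295494 -0.69716441  0.79984079] 99.32716337996642 0.1521447896022136h.py:32: RuntimeWarning: Mean of empty slice.
  r=np.linalg.norm(W-N,axis=1);H=W[(r>lo)&(r<hi)];c=H.mean(0);e=np.linalg.eigh(np.cov((H-c).T))[1][:,1];e*=np.sign(e@(N-c))
  ret = um.true_divide(
  avg = a.mean(axis, **keepdims_kw)
h.py:32: RuntimeWarning: Degrees of freedom <= 0 for slice
  r=np.linalg.norm(W-N,axis=1);H=W[(r>lo)&(r<hi)];c=H.mean(0);e=np.linalg.eigh(np.cov((H-c).T))[1][:,1];e*=np.sign(e@(N-c))
  c *= np.true_divide(1, fact)
  c *= np.true_divide(1, fact)
```

Emit:
apply_moves(moves=[{"jaw": 0, "offset": [0.6, 6.6, 0], "rot": [0, 0, 2.5]}, {"jaw": 0, "offset": [0.6, 6.6, 0], "rot": [0, 0, 2.5]}, {"jaw": 0, "offset": [0.6, 6.6, 0], "rot": [0, 0, 2.5]}, {"jaw": 0, "offset": [0.6, 6.6, 0], "rot": [0, 0, 2.5]}, {"jaw": 0, "offset": [0.6, 6.6, 0], "rot": [0, 0, 2.5]}])

```text
time_s: 27.38
eef_pos: [0.5959, 0.0559, 0.0642]
eef_rot: [-0.001, 0.758, 0.652, -0.001]
wrist_force: [-8.4, -5.2, 5.0]
opening: -0.0
grasp_force: 4.3
```

Emit:
apply_moves(moves=[{"jaw": 0, "offset": [0.6, 6.6, 0], "rot": [0, 0, 2.5]}, {"jaw": 0, "offset": [0.6, 6.6, 0], "rot": [0, 0, 2.5]}, {"jaw": 0, "offset": [0.6, 6.6, 0], "rot": [0, 0, 2.5]}, {"jaw": 0, "offset": [0.6, 6.6, 0], "rot": [0, 0, 2.5]}, {"jaw": 0, "offset": [0.6, 6.6, 0], "rot": [0, 0, 2.5]}])

```text
time_s: 28.0
eef_pos: [0.628, 0.0509, 0.0641]
eef_rot: [-0.001, 0.825, 0.566, -0.002]
wrist_force: [-10.8, -3.9, 5.9]
opening: 0.001
grasp_force: 5.2
```

Emit:
apply_moves(moves=[{"jaw": 0, "offset": [0.6, 6.6, 0], "rot": [0, 0, 2.5]}, {"jaw": 0, "offset": [0.6, 6.6, 0], "rot": [0, 0, 2.5]}, {"jaw": 0, "offset": [0.6, 6.6, 0], "rot": [0, 0, 2.5]}, {"jaw": 0, "offset": [0.6, 6.6, 0], "rot": [0, 0, 2.5]}, {"jaw": 0, "offset": [0, 0, 0], "rot": [0, 0, 0]}])

```text
time_s: 28.62
eef_pos: [0.6538, 0.0426, 0.0641]
eef_rot: [-0.001, 0.871, 0.492, -0.001]
wrist_force: [-5.5, -1.0, 2.5]
opening: -0.006
grasp_force: 2.5
```

Run:
```python
from h import *
N=np.array([.589,-.0962])
o=ctrl.get_obs();p=o['eef_pos'];print(p,o['wrist_force'],np.degrees(np.arctan2(p[1]-N[1],p[0]-N[0])),np.linalg.norm(p[:2]-N))
```

```text
[0.65382701 0.04260008 0.06411725] [-5.51856722 -1.01711414  2.53182177] 64.9649246613329 0.1531926982145953
```

Emit:
apply_moves(moves=[{"jaw": 0, "offset": [0.6, 6.6, 0], "rot": [0, 0, 2.5]}, {"jaw": 0, "offset": [0.6, 6.6, 0], "rot": [0, 0, 2.5]}, {"jaw": 0, "offset": [0.6, 6.6, 0], "rot": [0, 0, 2.5]}, {"jaw": 0, "offset": [0.6, 6.6, 0], "rot": [0, 0, 2.5]}, {"jaw": 0, "offset": [0, 0, 0], "rot": [0, 0, 0]}])

```text
time_s: 29.25
eef_pos: [0.6767, 0.0299, 0.0641]
eef_rot: [-0.001, 0.91, 0.414, -0.001]
wrist_force: [-6.2, -1.2, 1.9]
opening: -0.001
grasp_force: 2.7
```

Emit:
apply_moves(moves=[{"jaw": 0, "offset": [0, -12, 0], "rot": [0, 0, 0]}, {"jaw": 0, "offset": [0, -12, -30], "rot": [0, 0, 0]}, {"jaw": 0, "offset": [0, -40, -40], "rot": [0, 0, 0]}, {"jaw": 0, "offset": [30, -45, 0], "rot": [0, 0, 0]}, {"jaw": 0, "offset": [30, -45, 0], "rot": [0, 0, 0]}])

```text
time_s: 29.88
eef_pos: [0.6012, 0.1778, 0.1358]
eef_rot: [0.0, 0.91, 0.414, 0.002]
wrist_force: [0.6, 0.3, -0.2]
opening: 0.003
grasp_force: 0.0
```

```bash
cat > m.py <<'E'
from h import *
import sys
N=np.array([.589,-.0962])
ref=cv2.imread('pics/ref.png');im0,d,R=wrench();im=im0[:,:,::-1].copy();cv2.imwrite('pics/'+sys.argv[1],im)
print(ctrl.get_obs()['eef_pos'],hangle(N,im,R),R.sum())
g=lambda i:cv2.GaussianBlur(cv2.cvtColor(rect(i,N),cv2.COLOR_BGR2LAB).astype(np.float32)[:,:,2],(0,0),1.5)  # b channel: steel vs wood
# value+colour both: use gray too
gg=lambda i:cv2.GaussianBlur(cv2.cvtColor(rect(i,N),cv2.COLOR_BGR2GRAY).astype(np.float32),(0,0),1.5)
r0=rect(ref,N)
# template mask from ref wrench outline by saturation+shape: polygon in wrench coordinates
a=np.radians(-90.5);x=np.array([np.cos(a),np.sin(a)]);y=np.array([-x[1],x[0]]);hd=-np.array([np.cos(a+np.radians(15)),np.sin(a+np.radians(15))]);hn=np.array([-hd[1],hd[0]])
m=np.zeros((440,440),np.uint8)
box=lambda c,e1,e2,l0,l1,w0,w1:cv2.fillConvexPoly(m,np.int32([220+1000*(c+e1*l+e2*w) for l,w in((l0,w0),(l1,w0),(l1,w1),(l0,w1))]),255)
box(0*N,x,y,-.06,.03,-.03,.035);box(0*N,hd,hn,.05,.21,-.02,.02)
for nm,f in(('b',g),('gray',gg)):
    A=f(ref);B=f(im);best=[]
    for th in np.arange(0,75,.5):
        for tx in range(-6,7,2):
            for ty in range(-6,7,2):
                # CW seen from above; image col=x,row=y -> math CCW world = cv2 clockwise(image y down). world CW th:
                M=cv2.getRotationMatrix2D((220,220),th,1);M[:,2]+=(tx,ty)
                if tx==-6 and ty==-6: A2=None
                best.append((th,tx,ty))
    def score(th,tx,ty):
        M=cv2.getRotationMatrix2D((220,220),th,1);M[:,2]+=(tx,ty)
        a_=cv2.warpAffine(A,M,(440,440));mm=cv2.warpAffine(m,M,(440,440))>128
        return np.corrcoef(a_[mm],B[mm])[0,1]
    s=[(score(th,0,0),th) for th in np.arange(0,75,2)];th0=max(s)[1]
    from scipy.optimize import minimize
    r=minimize(lambda v:-score(*v),[th0,0,0],method='Nelder-Mead',options=dict(initial_simplex=[[th0-2,0,0],[th0+2,1,0],[th0,3,1],[th0,-1,-3]]))
    print(nm,r.x.round(2),-r.fun)
E
sed -i '/best=\[\]/s/;best=\[\]//; /for th in np.arange(0,75,.5)/,/best.append/d' m.py
python3 m.py f1.png
python3 - <<'E'
import cv2
i=cv2.imread('pics/f1.png')[140:240,260:390];cv2.imwrite('pics/f1c.png',cv2.resize(i,None,fx=6,fy=6,interpolation=2))
E
```

```text
[0.60081967 0.17752295 0.13468366] (array([0.68843313, 0.00806755]), np.float64(-129.5921818825701), np.float64(-0.01017151422186792), np.float64(-133.6404557694327), np.float64(0.20081752624972596)) 874
b [55.93 -1.69 -0.37] 0.9134899742482167
gray [55.5  -0.55 -0.21] 0.7883142872664354
```

View pics/f1c.png

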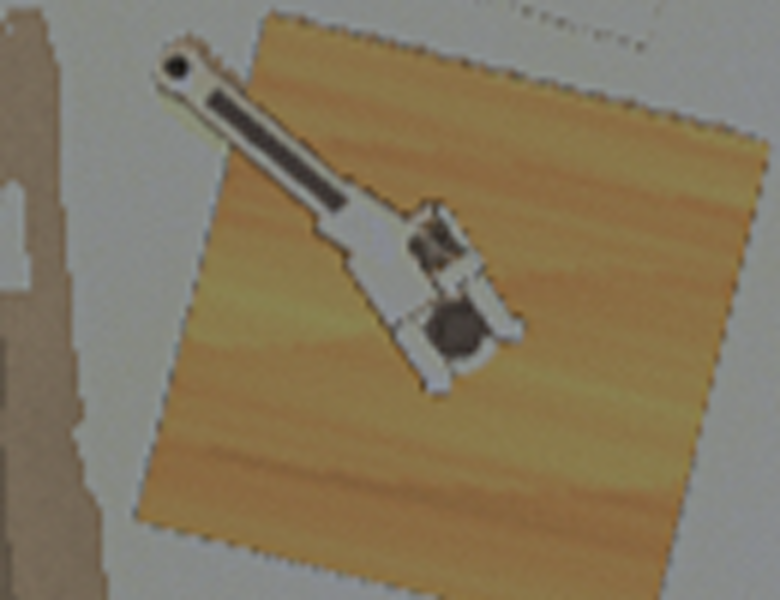

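The wrench sits snug on the nut and has turned about 55.4°: 55.2° by the arm and 55.5–55.9° by the camera. I go back the same way and push about 4.9° more.

Emit:
apply_moves(moves=[{"jaw": 0, "offset": [-30, 45, 0], "rot": [0, 0, 0]}, {"jaw": 0, "offset": [-30, 45, 0], "rot": [0, 0, 0]}, {"jaw": 0, "offset": [0, 40, 40], "rot": [0, 0, 0]}, {"jaw": 0, "offset": [0, 12, 30], "rot": [0, 0, 0]}, {"jaw": 0, "offset": [0, 4, 0], "rot": [0, 0, 0]}])

```text
time_s: 30.7
eef_pos: [0.67, 0.0327, 0.0611]
eef_rot: [-0.001, 0.911, 0.413, -0.002]
wrist_force: [0.5, 0.4, 0.1]
opening: 0.0
grasp_force: 0.0
```

Run:
```python
from h import *
plan([.6767,.0299,.0641],180-2*np.degrees(np.arctan2(.414,.91))-180+0.0 if 0 else -41,2)
N=np.array([.589,-.0962]);r=.1532;a=np.radians(50.1);g=[N[0]+r*np.cos(a),N[1]+r*np.sin(a),.0643];print(g)
plan(g,-46,3)
o=ctrl.get_obs();print(o['wrist_force'])
```

```text
total mm [ 6.68398748 -2.81186338  3.02696055] rot [-0.26  0.18 -0.23]
[1.1, 3.4, -1.5] [-0.13, 0.09, -0.11]
[1.1, 3.4, -1.5] [-0.13, 0.09, -0.11]
[np.float64(0.687270083556395), np.float64(0.021329701258103892), 0.0643]
total mm [ 17.25407104 -11.38216212   3.22696055] rot [-0.26  0.19  4.77]
[0.9, 6.8, -1.1] [-0.09, 0.06, 1.59]
[1.1, 6.8, -1.1] [-0.09, 0.06, 1.59]
[1.3, 6.8, -1.1] [-0.09, 0.06, 1.59]
[0.47350138 0.39416842 0.10548575]
```

Emit:
apply_moves(moves=[{"jaw": 0, "offset": [0.5, 3, -1], "rot": [0, 0, 0]}, {"jaw": 0, "offset": [0.5, 4, 0], "rot": [0, 0, 0]}, {"jaw": 0, "offset": [0.9, 4.5, 0], "rot": [0, 0, 1.6]}, {"jaw": 0, "offset": [0.7, 4.5, 0], "rot": [0, 0, 1.6]}, {"jaw": 0, "offset": [0, 0, 0], "rot": [0, 0, 0]}])

```text
time_s: 31.32
eef_pos: [0.6851, 0.0272, 0.066]
eef_rot: [-0.001, 0.922, 0.388, -0.0]
wrist_force: [-3.6, 2.2, 2.6]
opening: 0.003
grasp_force: 2.2
```

Run:
```python
from h import *
N=np.array([.589,-.0962])
o=ctrl.get_obs();p=o['eef_pos'];print(p,o['wrist_force'],np.degrees(np.arctan2(p[1]-N[1],p[0]-N[0])),np.linalg.norm(p[:2]-N))
plan([.6873,.0213,.0643],-46,2)
```

```text
[0.68506952 0.02715163 0.06604037] [-3.60263126  2.21688234  2.61652712] 52.0875959595972 0.1563488971054763
total mm [ 2.23047964 -5.85163106 -1.74037417] rot [-0.09  0.01  1.7 ]
[-1.3, 2.8, 0.9] [-0.05, 0.01, 0.85]
[-1.3, 2.9, 0.9] [-0.05, 0.01, 0.85]
```

Emit:
apply_moves(moves=[{"jaw": 0, "offset": [0, 1.4, 0.4], "rot": [0, 0, 0.5]}, {"jaw": 0, "offset": [0, 1.4, 0.4], "rot": [0, 0, 0.5]}, {"jaw": 0, "offset": [0, 1.4, 0.2], "rot": [0, 0, 0.5]}, {"jaw": 0, "offset": [0, 1.4, 0], "rot": [0, 0, 0.5]}, {"jaw": 0, "offset": [0, 0, 0], "rot": [0, 0, 0]}])

```text
time_s: 31.95
eef_pos: [0.689, 0.0239, 0.0656]
eef_rot: [-0.001, 0.928, 0.373, -0.0]
wrist_force: [-5.4, 4.8, 7.2]
opening: 0.002
grasp_force: 4.9
```

Emit:
apply_moves(moves=[{"jaw": 0, "offset": [0, -12, 0], "rot": [0, 0, 0]}, {"jaw": 0, "offset": [0, -12, -30], "rot": [0, 0, 0]}, {"jaw": 0, "offset": [0, -40, -40], "rot": [0, 0, 0]}, {"jaw": 0, "offset": [30, -45, 0], "rot": [0, 0, 0]}, {"jaw": 0, "offset": [30, -45, 0], "rot": [0, 0, 0]}])

```text
time_s: 32.58
eef_pos: [0.6263, 0.1762, 0.1357]
eef_rot: [0.0, 0.928, 0.372, 0.001]
wrist_force: [0.8, 0.2, -0.5]
opening: -0.001
grasp_force: 0.0
```

```bash
python3 m.py g1.png
python3 - <<'E'
import cv2,numpy as np
i=cv2.imread('pics/g1.png')[140:240,260:390]
cv2.imwrite('pics/g1c.png',cv2.resize(i,None,fx=6,fy=6,interpolation=2))
E
```

```text
[0.62590353 0.17607025 0.13448215] (array([0.69390285, 0.00231138]), np.float64(-134.51448856922198), np.float64(-0.005738103403858594), np.float64(-136.799695493976), np.float64(0.1988423653203473)) 799
b [58.85 -1.78 -0.47] 0.9184140723496049
gray [58.36 -0.66 -0.34] 0.7892540139435803
```

View pics/g1c.png

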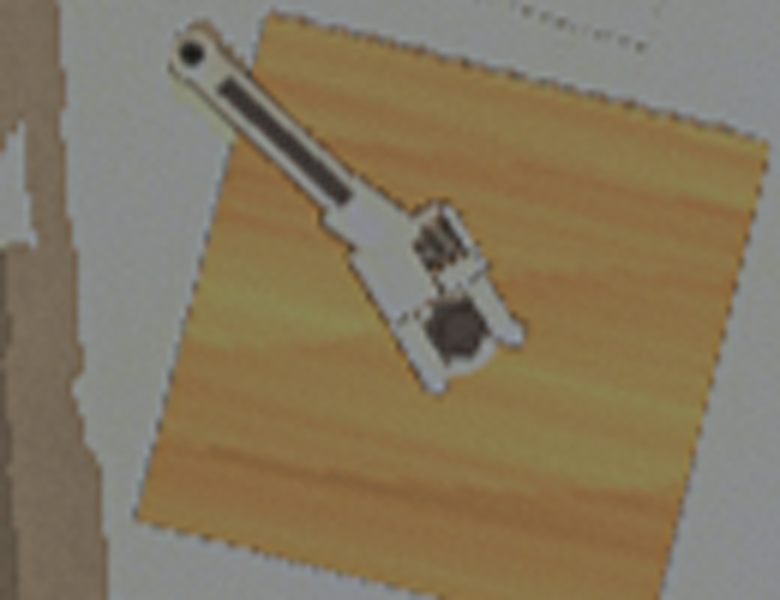

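Run:
```python
from h import *
def cen(fn,u,v):
    i=255-cv2.cvtColor(cv2.imread('pics/'+fn),cv2.COLOR_BGR2GRAY).astype(float);u0,v0=round(u),round(v)
    p=i[v0-3:v0+4,u0-3:u0+4];w=np.clip(p-np.percentile(p,60),0,None);V,U=np.mgrid[v0-3:v0+4,u0-3:u0+4]
    return (w*U).sum()/w.sum(),(w*V).sum()/w.sum()
for N in([.589,-.0962],[.590,-.0945],[.588,-.098]):
  for fn,u,v in(('top0.png',272.6,207.6),('ref.png',272.6,207.6),('f1.png',289.1,150.7),('g1.png',291.4,148.3)):
    c=cen(fn,u,v);w=p2w('top',c,.072)[:2]-N;print(fn,np.round(c,2),w.round(4),np.linalg.norm(w).round(4),np.degrees(np.arctan2(w[1],w[0])).round(2))
```

```text
top0.png [272.74 207.71] [-0.0396  0.185 ] 0.1892 102.07
ref.png [272.99 207.91] [-0.0401  0.1843] 0.1886 102.29
f1.png [288.92 150.76] [0.1283 0.1387] 0.1889 47.23
g1.png [291.4  148.46] [0.1352 0.1314] 0.1885 44.2
top0.png [272.74 207.71] [-0.0406  0.1833] 0.1877 102.48
ref.png [272.99 207.91] [-0.0411  0.1826] 0.1871 102.7
f1.png [288.92 150.76] [0.1273 0.137 ] 0.187 47.1
g1.png [291.4  148.46] [0.1342 0.1297] 0.1866 44.04
top0.png [272.74 207.71] [-0.0386  0.1868] 0.1907 101.66
ref.png [272.99 207.91] [-0.0391  0.1861] 0.1901 101.88
f1.png [288.92 150.76] [0.1293 0.1405] 0.1909 47.37
g1.png [291.4  148.46] [0.1362 0.1332] 0.1905 44.38
```

Emit:
apply_moves(moves=[{"jaw": 0, "offset": [-30, 45, 0], "rot": [0, 0, 0]}, {"jaw": 0, "offset": [-30, 45, 0], "rot": [0, 0, 0]}, {"jaw": 0, "offset": [0, 40, 35], "rot": [0, 0, 0]}, {"jaw": 0, "offset": [0, 12, 30], "rot": [0, 0, 0]}, {"jaw": 0, "offset": [0, 0, 2], "rot": [0, 0, 0]}])

```text
time_s: 33.4
eef_pos: [0.6793, 0.0283, 0.0642]
eef_rot: [-0.001, 0.929, 0.371, -0.002]
wrist_force: [-0.7, 1.0, -0.1]
opening: -0.003
grasp_force: 0.0
```

Emit:
apply_moves(moves=[{"jaw": 0, "offset": [0, 2, 0], "rot": [0, 0, 0]}, {"jaw": 0, "offset": [0, 2, 0], "rot": [0, 0, 0]}, {"jaw": 0, "offset": [0, 0, 0], "rot": [0, 0, 0]}, {"jaw": 0, "offset": [0, 0, 0], "rot": [0, 0, 0]}, {"jaw": 0, "offset": [0, 0, 0], "rot": [0, 0, 0]}])

```text
time_s: 34.02
eef_pos: [0.684, 0.0282, 0.0677]
eef_rot: [0.0, 0.928, 0.373, 0.0]
wrist_force: [-0.3, 0.0, -0.3]
opening: 0.001
grasp_force: 0.0
```

Run:
```python
from h import *
o=ctrl.get_obs();print(o['eef_pos'],o['wrist_force'])
plan([.689,.0239,.0656],-45,2);plan([.6924,.0205,.0656],-46,4)
```

```text
[0.6839687  0.0282147  0.06769004] [-0.3018438   0.02496203 -0.27547958]
total mm [ 5.03130243 -4.31469503 -2.09003653] rot [ 0.01 -0.01 -1.24]
[0.3, 3.3, 1.0] [0.01, -0.01, -0.62]
[0.3, 3.3, 1.0] [0.01, -0.01, -0.62]
total mm [ 8.43130243 -7.71469503 -2.09003653] rot [ 0.01 -0.01 -0.24]
[0.2, 2.9, 0.5] [0.0, -0.0, -0.06]
[0.2, 2.9, 0.5] [0.0, -0.0, -0.06]
[0.2, 2.9, 0.5] [0.0, -0.0, -0.06]
[0.2, 2.9, 0.5] [0.0, -0.0, -0.06]
```

Emit:
apply_moves(moves=[{"jaw": 0, "offset": [0, 0, 2], "rot": [0, 0, 0]}, {"jaw": 0, "offset": [0.3, 3, 0], "rot": [0, 0, 0]}, {"jaw": 0, "offset": [0.3, 3, 0], "rot": [0, 0, 0]}, {"jaw": 0, "offset": [0.2, 2.8, 0], "rot": [0, 0, 0]}, {"jaw": 0, "offset": [0, 2.8, 0], "rot": [0, 0, 0]}])

```text
time_s: 34.65
eef_pos: [0.6912, 0.021, 0.0648]
eef_rot: [-0.001, 0.928, 0.373, -0.001]
wrist_force: [-5.3, 2.9, 2.9]
opening: 0.002
grasp_force: 3.3
```

Emit:
apply_moves(moves=[{"jaw": 0, "offset": [0, 0, 0], "rot": [0, 0, 0]}, {"jaw": 0, "offset": [0, 0, 0], "rot": [0, 0, 0]}, {"jaw": 0, "offset": [0, -12, 0], "rot": [0, 0, 0]}, {"jaw": 0, "offset": [0, -12, -30], "rot": [0, 0, 0]}, {"jaw": 0, "offset": [0, -40, -40], "rot": [0, 0, 0]}])

```text
time_s: 35.28
eef_pos: [0.648, 0.0656, 0.1351]
eef_rot: [0.0, 0.928, 0.372, -0.0]
wrist_force: [-0.6, 0.6, 0.5]
opening: 0.0
grasp_force: 0.0
```

Emit:
apply_moves(moves=[{"jaw": 0, "offset": [30, -45, 0], "rot": [0, 0, 0]}, {"jaw": 0, "offset": [30, -45, 0], "rot": [0, 0, 0]}, {"jaw": 0, "offset": [0, 0, 0], "rot": [0, 0, 0]}, {"jaw": 0, "offset": [0, 0, 0], "rot": [0, 0, 0]}, {"jaw": 0, "offset": [0, 0, 0], "rot": [0, 0, 0]}])

```text
time_s: 35.9
eef_pos: [0.6298, 0.1715, 0.1353]
eef_rot: [0.0, 0.928, 0.372, 0.0]
wrist_force: [-0.4, -0.8, -0.4]
opening: 0.003
grasp_force: 0.0
```

```bash
python3 m.py k1.png
cat > n.py <<'E'
from h import *
import sys
def cen(fn,u,v):
    i=255-cv2.cvtColor(cv2.imread('pics/'+fn),cv2.COLOR_BGR2GRAY).astype(float);u0,v0=round(u),round(v)
    p=i[v0-3:v0+4,u0-3:u0+4];w=np.clip(p-np.percentile(p,60),0,None);V,U=np.mgrid[v0-3:v0+4,u0-3:u0+4]
    return (w*U).sum()/w.sum(),(w*V).sum()/w.sum()
N=[.589,-.0962];c=(292.5,147.5)
for _ in range(3):c=cen(sys.argv[1],*c)
w=p2w('top',c,.072)[:2]-N;print(np.round(c,2),np.linalg.norm(w).round(4),102.29-np.degrees(np.arctan2(w[1],w[0])).round(2))
E
python3 n.py k1.png
```

```text
[0.62972558 0.17175207 0.13530339] (array([ 0.69725917, -0.00554425]), np.float64(-136.17745208935614), np.float64(-0.009554572912041495), np.float64(-140.05734267826202), np.float64(0.19749802498395533)) 725
b [62.12 -1.84 -0.35] 0.924270071589534
gray [61.53 -0.47 -0.31] 0.7971575596259188
[294.08 145.84] 0.189 61.46000000000001
```

Run:
```python
import cv2
i=cv2.imread('pics/k1.png')[140:240,190:320+70];cv2.imwrite('pics/k1c.png',cv2.resize(i,None,fx=4,fy=4,interpolation=2))
```

```text
(no output)
```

View pics/k1c.png

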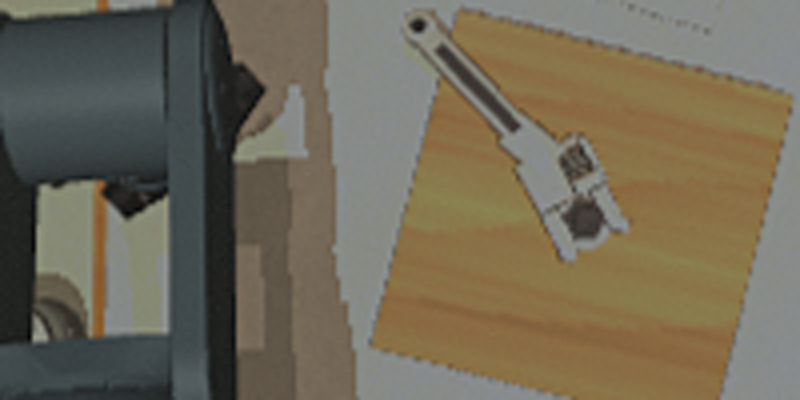

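The wrench is snug on the nut at (585,215) in the crop, turned about 61°, and the arm is clear of it. I'm handing in.

```bash
python3 -c "
from bench import ctrl
print(ctrl.hand_in())"
```

```text
the job is handed in; nothing more can be done
None
```

I closed the wrench jaws on the nut until the worm would roll no further, then tightened the nut with the wrench by about 61° clockwise by camera (about 1° over the 60° asked). The wrench is lying snug on the nut, nothing else was touched that I know of, and the job is handed in; no verdict came back.

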